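# Tighten the castle nut to its next slot and lock it with the keeper

### The job

Lock the brass castle nut on the swivel-chair hub: swing the red keeper over onto the nut, and tighten the nut clockwise (seen from above), never backing it off, to the next slot that lines up with the cross slot in the spindle, so that the keeper drops fully home through both. Stop turning as soon as you feel the keeper catch, do not force the nut against it, and leave the thread, tape measure and mallet where they lie.

Things in the scene. Friction and masses are not known exactly. Their poses are not given: they have to be found in the camera images.
- swivel_hub: grey cast hub of a swivel-chair base, fixed to the bench: round flange 132 mm across, 10 mm high, boss 68 mm across up to z = 40 mm, washer 60 mm across up to 43 mm. Origin: centre of the underside, on the vertical axis of spindle and nut; z up; +y points horizontally to the keeper's hinge. The steel spindle (26 mm thick, top at z = 80 mm) has a cross slot 9 mm wide and 9 mm deep along y.
- nut_grip (a point): fixed point on the nut's axis at the height for the grasp point, 66 mm above the hub's underside, axes as the hub's. The brass castle nut sits round the spindle: round knurled skirt 52 mm in diameter from 43 to 70 mm above the hub's underside (grip it anywhere round, clear of the keeper, with the fingertips above the washer), above it a crown 49 mm across up to 79 mm, with six slots 9 mm wide, 60 degrees apart. The nut's heading is not measured.
- castle_nut (a joint): angle in rad by which the nut has been turned since the start, clockwise (tightening) seen from above positive. It needs between 0.35 and 0.95 rad to the next slot, differently each time; it turns stiffly (about 0.15 N m) at constant height and stays where it is left.
- keeper (a joint): red keeper's angle in rad: 0 = level and fully home in slot and spindle, about 0.15 = resting on top of the crown, 1.57 = upright, 2.0 = leaning back against its stop (starts at 1.8 to 2.0). It swings freely on a level hinge and falls by its own weight (about 0.1 kg) on either side of upright.
- keeper_hinge (a point): centre of the keeper's hinge, 62 mm from the nut's axis along the hub's +y, 78 mm above the hub's underside; axes as the hub's; the hinge axis is the hub's x. Its two grey bracket ears are 27 mm wide in all and reach up to 89 mm.
- keeper_bar (a point): middle of the crossbar (22 mm long, 8 mm thick, along the hub's x) at the keeper's free end, 64 mm from the hinge. The keeper's blade is 6 mm wide and 10 mm high and runs from the hinge to the crossbar; when it lies down the crossbar is over the spindle, its top 89 mm above the hub's underside when home and about 99 mm when on the crown.
- thread_red: bystander: spool of red thread, 50 mm across, 60 mm high; origin under its centre.
- tape_measure: bystander: pale round tape measure 62 x 79 x 15 mm; origin under its centre.
- mallet: bystander: wooden mallet 110 x 231 x 60 mm, lying; origin under its centre.
Things that resemble listed ones, but are neither listed nor needed, are in the scene too. Several things have the shape of the swivel_hub; the one meant has the colours described above.

How it is judged:
By the outcome, as a careful person would: the job done as asked, in the order asked, and still so for the second after the job is handed in, with the robot touching nothing.
It also fails if it takes over 58 s, if anything falls off the work surface, if the arm or the gripper's body presses on something with over 40 N, if the wrist force passes 120 N, or if a joint passes its speed limit or range.

### The arm

A 7-joint arm with a two-finger parallel gripper is mounted at the origin on the work surface; the furniture and walls round the work are solid. World frame = base frame: x ahead of the robot, y to its left, z up, the work surface at z = 0. Lengths are in m, angles in degrees, forces in N, time in s.
With the tool pointing down it reaches from about 0.425 to 0.875 m from the base axis. Payload 4.7 kg.
Tool frame: the origin (TCP) lies at the very end of the fingers, on their centre line; the grasp point (between the pads) lies env.tcp_to_grasp behind it (env.tcp_to_grasp is the distance from the TCP to the grasp point, in m); z points along the fingers, x is the direction in which the jaws open and shut, and the axes are right-handed (so a half turn about z gives the same grasp; the last joint's range is limited). The gripper opens to 87 mm and grips with 3 to 60 N. Pads are 19 mm wide; open, the fingers measure 117 mm over their backs; the gripper's body (75 mm by 190 mm) begins 51 mm behind the grasp point.
Start: joints at [75.178, 18.392, -4.016, 83.108, 1.295, 78.541, -3.26], TCP at [0.175, -0.626, 0.223] pointing down, gripper open.
Joint ranges: [-163.93, 163.93], [-17.29, 119.83], [-79.2, 71.16], [3.27, 140.29], [-89.18, 269.18], [5.43, 117.66], [-154.24, 154.24]. Speed limits (degrees/s): [147.25, 147.25, 180, 180, 180, 180, 180].

### API

Orientations are given as [roll, pitch, yaw] about the fixed x, y, z axes, in that order (R = Rz(yaw) Ry(pitch) Rx(roll)).
In Python, from cell import env gives the robot as it stands. The module is installed in compiled form; this text tells all that it offers.
- The arm moves only by the tool send_rows, never from a script. Its argument "steps" is a list of rows, each a list of 3 entries, a list of its own where there are three numbers: the shift along the tool's x, y, z in m, then the turn, a rotation vector about the tool's x, y, z in rad, then the finger opening in m, from 0 to 0.087. A call has exactly 5 rows; each row is the pose to reach, as a shift and turn from the pose commanded when the call began, along the tool's axes at that moment; what a row does not reach only later rows make up. A row lasts 1/12 s, in which the tool goes at most 41.7 mm and 7.16 degrees, less where a joint would pass 70% of its speed; a pose out of reach is approached as far as the arm can. A call with a gripper value outside its range is refused whole. The fingers move at their own pace and stop on an object; "grip_force" is the grip in N (left out, the last holds). Time passes only in rows, so rows that repeat a pose let the fingers close, or fill a call up. It gives the time, the measured TCP pose, the force and the opening at its end, in the units of the state.
- env.get_obs(): the state, without advancing time (a new reading comes with each control period).
- env.read_camera(name): name is "scene" or "top" or "wrist"; returns a dict with "pixels" (384x512x3 uint8, red, green, blue), "fx", "fy", "cx", "cy" (pixels), "position" and "rotation" of the camera in the world. Camera axes: x right, y up, looking along -z (the intrinsics and any distortion apply to the point x, -y, -z); pixel columns grow to the right and rows downward; lengths in m; the calibration is good to about 2 mm. A picture is of the moment at which its call begins. There is no depth.
- env.sign_off(): hands the job in, once; it reports no verdict.
The state is a dict: "time_s": time; "qpos": joint angles; "joint_velocities": joint speeds; "effort": joint torques, N m; "tool_pos": TCP position; "tool_rot": TCP orientation; "force": force on the tool from outside, world axes, zero at the start; "wrist_torque": the same for the moment, N m; "grip_width": finger opening in m.
Only numpy, scipy, OpenCV 4.12 (cv2) and the standard library are available. Lean on these libraries where they do the work, as an engineer would, in place of code of your own. Each camera call takes 0.05 s, during which the arm holds its last target.

## Working session

There is one attempt and no reset: what is moved stays moved. The work goes in short steps, Python scripts to look and compute and a tool call to move; the robot and the scene stay as the last step left them, time stands still between calls to the robot, and variables do not carry over. Pictures are saved under pics/ and viewed, and the job is handed in when it is done.

Besides the shell and the picture viewer there is one more tool, called after "Request:" by a JSON object that holds its "fn" and its "kwargs". send_rows: Moves the arm, as the interface text tells. Its arguments: {"type":"object","properties":{"steps":{"type":"array"},"grip_force":{"type":"number"}},"required":["steps"]}

```bash
mkdir -p pics; ls
python3 - <<'E'
from cell import env
import cv2
print(env.get_obs()); print(env.tcp_to_grasp)
for n in ["scene","top","wrist"]:
    c=env.read_camera(n); cv2.imwrite(f"pics/{n}0.png",c["pixels"][:,:,::-1])
    print(n,{k:v for k,v in c.items() if k!="pixels"})
E
```

```text
pics
{'time_s': 0.0, 'qpos': array([75.17917121, 18.43851565, -4.01698488, 83.17447623,  1.29416879,
       78.54231574, -3.25773723]), 'joint_velocities': array([ 0.03158693,  0.01152273,  0.03238057, -0.07467648,  0.07317892,
       -0.01781338,  0.02262182]), 'effort': array([-4.01010084e-04, -4.91291678e+01, -4.04357566e-01, -3.12533784e+01,
       -6.40283804e-02,  4.34727164e-02,  1.67546686e-04]), 'tool_pos': array([ 0.17493083, -0.62543569,  0.22147162]), 'tool_rot': array([ 1.79995441e+02,  1.10102314e-01, -7.43659593e+01]), 'force': array([-0.39635288,  0.00777632,  0.23967044]), 'wrist_torque': array([-0.05902872,  0.0036049 , -0.0009403 ]), 'grip_width': 0.08684548613701763}
0.0187
scene {'fx': 415.5925744529767, 'fy': 415.5925744529767, 'cx': 257.64159830174174, 'cy': 192.89446269419366, 'position': array([1.25084492, 0.20555895, 0.90025151]), 'rotation': array([ 44.96382314,   0.60350144, 100.9877419 ])}
top {'fx': 429.5216672363566, 'fy': 429.5216672363566, 'cx': 258.4574993076859, 'cy': 192.44999581160505, 'position': array([0.28606948, 0.05954128, 1.16584557]), 'rotation': array([  8.84986671,  -1.54925081, -88.68755699])}
wrist {'fx': 275.6189838682406, 'fy': 275.6189838682406, 'cx': 258.82548417728003, 'cy': 194.19075397992475, 'position': array([ 0.24105228, -0.60787466,  0.3825515 ]), 'rotation': array([-1.45840465e+01,  6.99161953e-02, -7.42898973e+01])}
```

View pics/scene0.png

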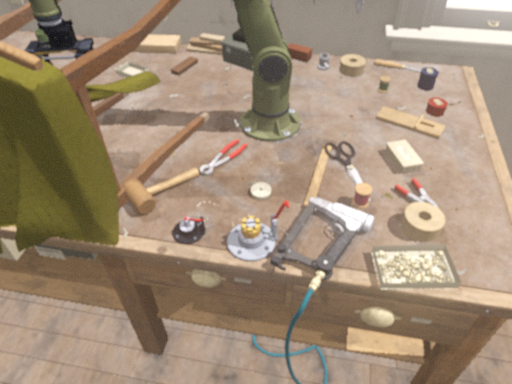

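View pics/top0.png

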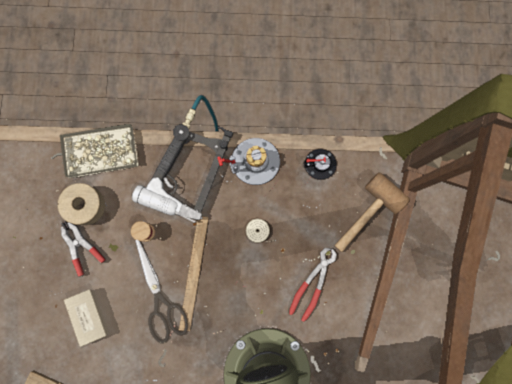

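View pics/wrist0.png

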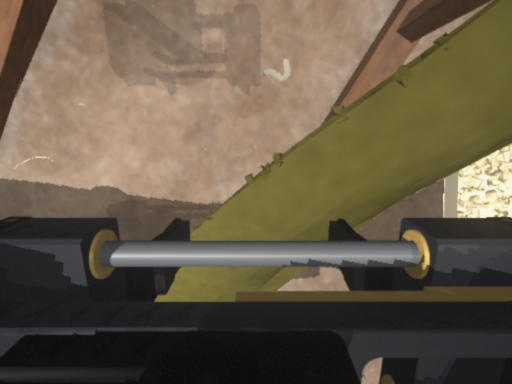

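```bash
cat > h.py <<'E'
import numpy as np, cv2
from scipy.spatial.transform import Rotation as R
def rot(c): return R.from_euler('xyz',c["rotation"],degrees=True).as_matrix()
def ray(c,u,v):
    d=np.array([(u-c["cx"])/c["fx"],-(v-c["cy"])/c["fy"],-1.]); return np.array(c["position"]),rot(c)@d
def onz(c,u,v,z):
    o,d=ray(c,u,v); return o+d*(z-o[2])/d[2]
def proj(c,p):
    q=rot(c).T@(np.array(p)-c["position"]); return np.array([c["cx"]+c["fx"]*q[0]/-q[2], c["cy"]+c["fy"]*q[1]/q[2]])
def tri(c1,p1,c2,p2):
    o1,d1=ray(c1,*p1);o2,d2=ray(c2,*p2); A=np.c_[d1,-d2]; t=np.linalg.lstsq(A,o2-o1,rcond=None)[0]
    a=o1+t[0]*d1;b=o2+t[1]*d2; return (a+b)/2,np.linalg.norm(a-b)
E
python3 - <<'E'
from cell import env
import cv2,numpy as np
a=cv2.imread("pics/top0.png")[115:205,205:350]; b=cv2.imread("pics/scene0.png")[190:270,160:305]
a=cv2.resize(a,None,fx=5,fy=5,interpolation=cv2.INTER_CUBIC)
b=cv2.resize(b,None,fx=5,fy=5,interpolation=cv2.INTER_CUBIC)
cv2.imwrite("pics/ca.png",a);cv2.imwrite("pics/cb.png",b)
E
```

```text
(no output)
```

View pics/ca.png

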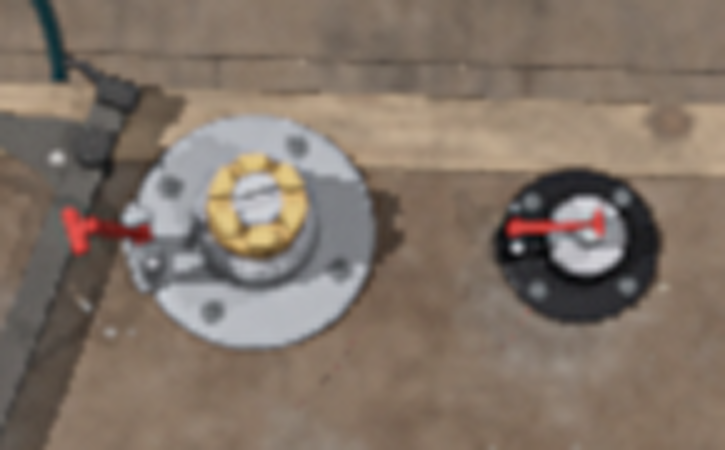

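View pics/cb.png

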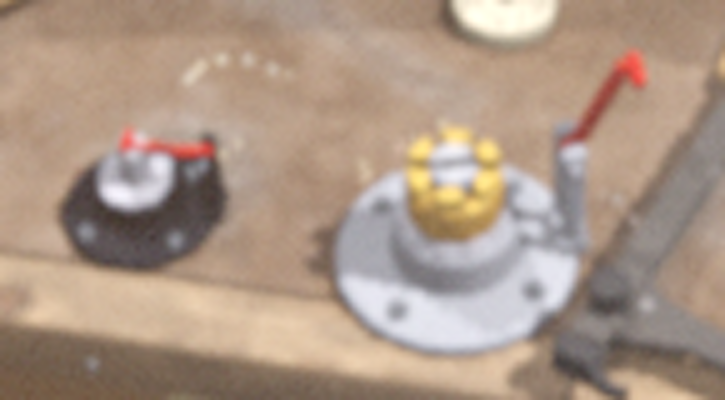

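The top view has two hub shapes: a grey one with a brass nut and a red keeper leaning back at (256,157), and a smaller black one with its keeper lying down at (320,163). The grey hub with the brass nut fits the description, and the crops confirm it.

Run:
```python
from cell import env
from h import *
T=env.read_camera("top");S=env.read_camera("scene")
res={}
for n,c,(x0,y0,x1,y1) in [("top",T,(212,130,285,190)),("scene",S,(225,195,300,265))]:
    im=c["pixels"]; hsv=cv2.cvtColor(im,cv2.COLOR_RGB2HSV)
    roi=np.zeros(im.shape[:2],np.uint8); roi[y0:y1,x0:x1]=1
    br=cv2.inRange(hsv,(15,110,120),(32,255,255))*roi
    rd=(cv2.inRange(hsv,(0,150,60),(8,255,255))|cv2.inRange(hsv,(172,150,60),(180,255,255)))*roi
    gr=cv2.inRange(hsv,(90,0,85),(140,70,255))*roi
    for nm,m in [("brass",br),("red",rd)]:
        cs,_=cv2.findContours(m,0,2); k=max(cs,key=cv2.contourArea)
        print(n,nm,cv2.boundingRect(k),cv2.minEnclosingCircle(k),cv2.contourArea(k))
        if nm=="red": print(k[:,0].tolist())
        if nm=="brass":print(cv2.fitEllipse(cv2.convexHull(k)))
    res[n]=(br,rd)
# flange ellipse in top: contour points from edges at z=.01
for n,c in [("top",T),("scene",S)]:
    im=c["pixels"]; 
    x0,y0,x1,y1=(215,125,300,200) if n=="top" else (215,205,300,275)
    cv2.imwrite(f"pics/big_{n}.png",cv2.resize(im[y0:y1,x0:x1,::-1],None,fx=8,fy=8,interpolation=cv2.INTER_CUBIC))
```

```text
top brass (247, 153, 18, 13) ((255.5, 158.3333282470703), 8.661958694458008) 40.5
((255.59823608398438, 157.74993896484375), (14.926106452941895, 17.879779815673828), 81.42918395996094)
top red (218, 157, 17, 9) ((226.0, 159.5), 8.381627082824707) 37.5
[[218, 157], [218, 159], [219, 160], [219, 162], [220, 163], [220, 165], [221, 165], [222, 164], [222, 162], [223, 161], [227, 161], [228, 162], [229, 161], [231, 161], [232, 162], [234, 162], [234, 161], [233, 160], [232, 161], [229, 161], [227, 159], [224, 159], [223, 158], [222, 159], [221, 159], [219, 157]]
scene brass (242, 219, 18, 18) ((250.80435180664062, 226.43478393554688), 10.346759796142578) 150.5
((250.55238342285156, 226.06248474121094), (18.38574981689453, 21.95840072631836), 178.910888671875)
scene red (283, 201, 5, 6) ((285.6176452636719, 203.6764678955078), 2.7037465572357178) 9.5
[[286, 201], [284, 203], [283, 203], [283, 204], [285, 204], [287, 206], [287, 202]]
```

View pics/big_top.png

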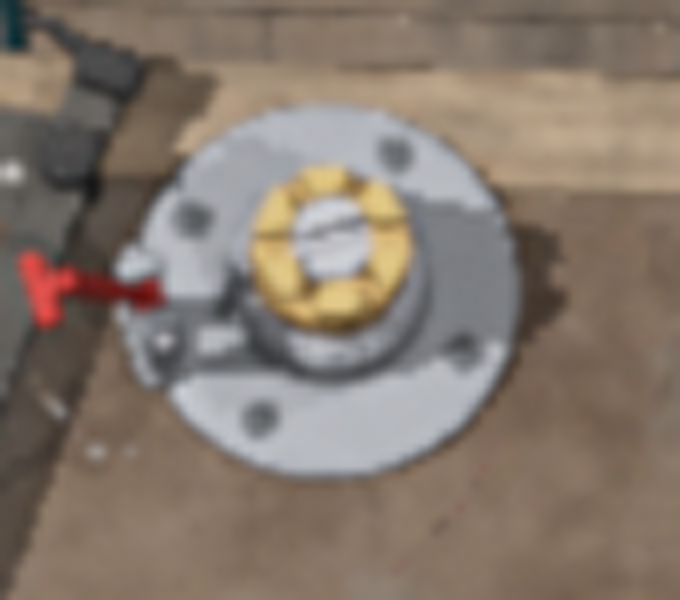

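View pics/big_scene.png

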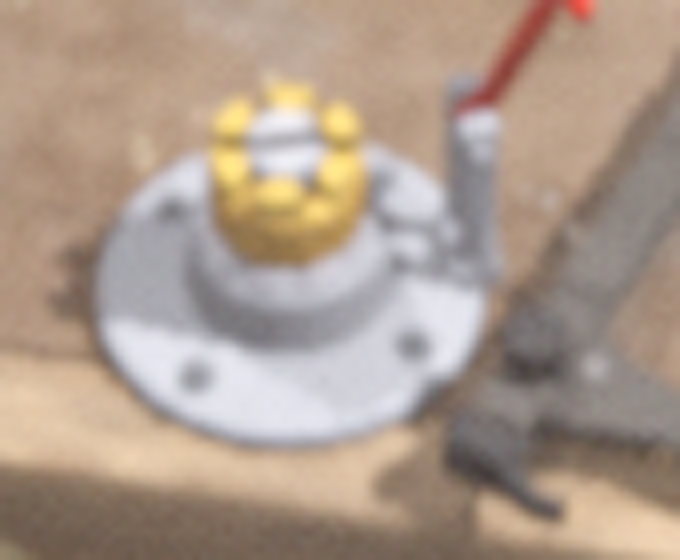

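Run:
```python
from cell import env
from h import *
T=env.read_camera("top");S=env.read_camera("scene")
t=lambda x,y:(215+x/8-.44,125+y/8-.44); s=lambda x,y:(215+x/8-.44,205+y/8-.44)
print("spindle",onz(T,*t(332,237),.08),onz(S,*s(285,143),.08),tri(T,t(332,237),S,s(285,143)))
print("flange",onz(T,*t(324,290),.01))
for p in [(128,290),(520,290),(324,103),(324,477)]: print(onz(T,*t(*p),.01 if 1 else 0))
print("ears",onz(T,*t(133,262),.085),onz(T,*t(165,342),.085))
print("ears scene",onz(S,*s(463,85),.085),onz(S,*s(480,122),.085))
print("bar",tri(T,t(38,291),S,(285.6,203.3)))
a,b=onz(T,*t(27,258),.137),onz(T,*t(48,325),.137);print("barends",a,b, b-a)
print("slot",onz(T,*t(305,240),.08)-onz(T,*t(368,218),.08))
```

```text
spindle [0.55612524 0.04257826 0.08      ] [0.55853124 0.04254808 0.08      ] (array([0.55669665, 0.04233449, 0.07785605]), np.float64(0.000426709703498579))
flange [0.55472385 0.0437944  0.01      ]
[0.55275707 0.11117855 0.01      ]
[ 0.55669686 -0.0238029   0.01      ]
[0.62121456 0.0453987  0.01      ]
[0.48936309 0.04221736 0.01      ]
ears [0.54472458 0.10652438 0.085     ] [0.51872373 0.09541459 0.085     ]
ears scene [0.52747162 0.09600239 0.085     ] [0.54239456 0.10411769 0.085     ]
bar (array([0.52357685, 0.1309413 , 0.13299129]), np.float64(0.004673102718909565))
barends [0.53258238 0.13671435 0.137     ] [0.51180479 0.1295334  0.137     ] [-0.02077759 -0.00718094  0.        ]
slot [-0.00793443  0.02026793  0.        ]
```

Run:
```python
from cell import env
from h import *
T=env.read_camera("top");S=env.read_camera("scene")
print("legtip",tri(T,(362,365),S,(205,117)))
for p in [(0.175,-0.626,0.22),(0.175,-0.626,.3),(0.3,-0.5,.25),(.35,-.25,.25),(.3,-.2,.4),(0,-.45,.4),(0.3,-.3,0.3),(0.3,-.3,0.5),(0.45,-.3,0.5)]: print(p,proj(T,p).round(),proj(S,p).round())
for n in ("scene","top"):
    cv2.imwrite(f"pics/ch_{n}.png",cv2.resize(cv2.imread(f"pics/{n}0.png")[(0 if n=='scene' else 60):(260 if n=='scene' else 384),(0 if n=='scene' else 332):(260 if n=='scene' else 512)],None,fx=(2.3 if n=='scene' else 1.8),fy=(2.3 if n=='scene' else 1.8),interpolation=cv2.INTER_CUBIC))
```

```text
legtip (array([ 0.02317096, -0.24340848,  0.00939791]), np.float64(0.003568610562036914))
(0.175, -0.626, 0.22) [561. 318.] [71. 77.]
(0.175, -0.626, 0.3) [590. 324.] [62. 54.]
(0.3, -0.5, 0.25) [508. 259.] [86. 93.]
(0.35, -0.25, 0.25) [392. 233.] [160. 111.]
(0.3, -0.2, 0.4) [393. 255.] [175.  53.]
(0, -0.45, 0.4) [544. 438.] [131.   3.]
(0.3, -0.3, 0.3) [425. 256.] [147.  84.]
(0.3, -0.3, 0.5) [478. 256.] [130.  11.]
(0.45, -0.3, 0.5) [473. 161.] [103.  38.]
```

View pics/ch_scene.png

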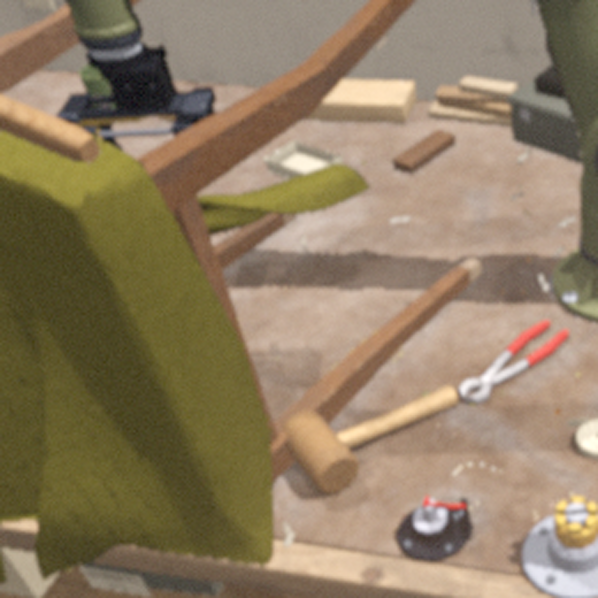

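View pics/ch_top.png

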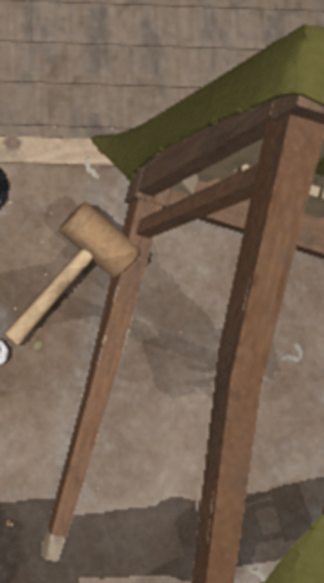

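Run:
```python
from cell import env
from h import *
T=env.read_camera("top");S=env.read_camera("scene")
# upper bar centerline: top crop coords /1.8+(332,60); scene crop /2.3
tc=[(295,110),(270,200),(252,290),(240,350),(228,420),(222,500),(217,580)]
sc=[(160,175),(210,140),(300,85),(340,55),(400,0)]
sl=np.array(sc)/2.3
pts=np.concatenate([np.linspace(sl[i],sl[i+1],60) for i in range(len(sl)-1)])
for p in tc:
    q=(332+p[0]/1.8,60+p[1]/1.8)
    r=[(tri(T,q,S,s)) for s in pts]; k=min(range(len(r)),key=lambda i:r[i][1]); print(p,r[k][0].round(3),round(r[k][1],4),pts[k].round())
# joint legs/lower rail
print(tri(T,(332+135/1.8,60+185/1.8),S,(275/2.3,455/2.3)))
```

```text
(295, 110) [ 0.532 -0.361  0.452] 0.0177 [70. 76.]
(270, 200) [ 0.448 -0.348  0.44 ] 0.0 [91. 61.]
(252, 290) [ 0.36  -0.327  0.437] 0.0002 [116.  46.]
(240, 350) [ 0.303 -0.313  0.436] 0.0 [131.  37.]
(228, 420) [ 0.238 -0.296  0.439] 0.0002 [146.  25.]
(222, 500) [ 0.167 -0.285  0.443] 0.0 [159.  13.]
(217, 580) [ 0.099 -0.276  0.447] 0.0003 [171.   3.]
(array([ 0.5401686 , -0.33940229,  0.08596996]), np.float64(0.020194931849652886))
```

Run:
```python
from cell import env
from h import *
S=env.read_camera("scene"); T=env.read_camera("top")
for z in (.35,.44,.55): print(onz(S,2,24,z).round(3),onz(S,28,8,z).round(3), "dowel",onz(S,2,50,z).round(3),onz(S,40,66,z).round(3))
W=env.read_camera("wrist")
for p in [(0.3,-.3,.44),(.1,-.28,.44),(.2,-.7,.44)]: print(proj(W,p))
for x,y in [(.045,.0)]: pass
```

```text
[ 0.11  -0.855  0.35 ] [-0.023 -0.847  0.35 ] dowel [ 0.273 -0.743  0.35 ] [ 0.34  -0.581  0.35 ]
[ 0.297 -0.681  0.44 ] [ 0.185 -0.675  0.44 ] dowel [ 0.433 -0.588  0.44 ] [ 0.489 -0.452  0.44 ]
[ 0.525 -0.469  0.55 ] [ 0.44  -0.465  0.55 ] dowel [ 0.628 -0.398  0.55 ] [ 0.671 -0.295  0.55 ]
[1117.9526015   565.68908067]
[2530.06013959 -189.24121523]
[-297.97206752 -356.90246381]
```

Run:
```python
import cv2
cv2.imwrite("pics/arm.png",cv2.resize(cv2.imread("pics/scene0.png")[0:95,0:130],None,fx=6,fy=6,interpolation=cv2.INTER_CUBIC))
```

```text
(no output)
```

View pics/arm.png

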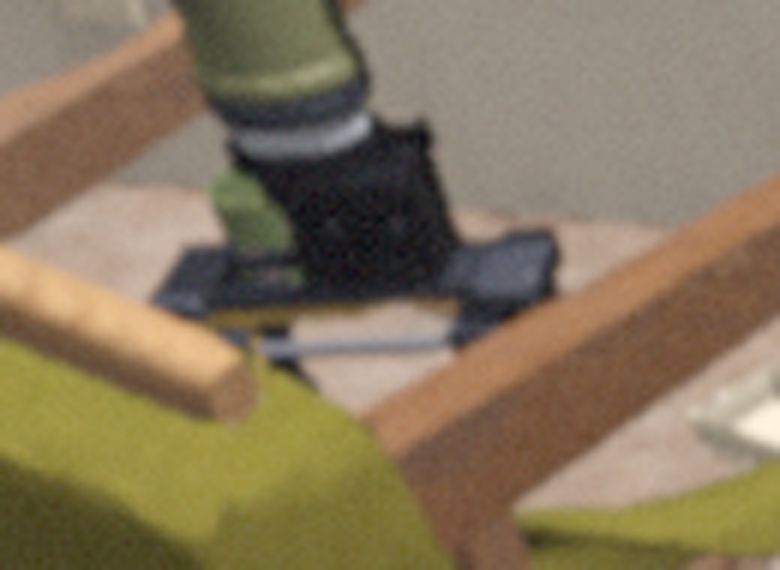

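The chair lies on its side. One leg sits at z≈0.44, y≈-0.3, between the tool and the hub, and another is behind the wrist at y≈-0.7. I'll move to midway between them, lift above the leg and then sweep over. First I'll write a helper that converts targets into tool axes.

```bash
cat > to.py <<'E'
import sys
from cell import env
from h import *
def to(p,yaw,p0=None,yaw0=None):
    o=env.get_obs()
    r0=R.from_euler('xyz',o["tool_rot"] if yaw0 is None else [180,0,yaw0],degrees=True); r1=R.from_euler('xyz',[180,0,yaw],degrees=True)
    p0=o["tool_pos"] if p0 is None else np.array(p0)
    print("shift",(r0.inv().apply(np.array(p)-p0)).round(4),"turn",(r0.inv()*r1).as_rotvec().round(4))
if __name__=="__main__":
    a=[float(x) for x in sys.argv[1:]]; to(a[:3],a[3],*( [a[4:7],a[7]] if len(a)>4 else []))
E
python3 to.py .2 -.5 .223 -74.37 .175 -.626 .223 -74.37
```

```text
shift [-0.1146 -0.058  -0.    ] turn [0. 0. 0.]
```

Request:
{"fn": "send_rows", "kwargs": {"steps": [[[-0.03,-0.015,0],[0,0,0],0.02],[[-0.06,-0.03,0],[0,0,0],0.02],[[-0.09,-0.045,0],[0,0,0],0.02],[[-0.115,-0.058,0],[0,0,0],0.02],[[-0.115,-0.058,-0.02],[0,0,0],0.0]], "grip_force": 20}}

```text
time_s: 1.12
tool_pos: [0.2009, -0.4908, 0.2376]
tool_rot: [180.0, 0.7, -74.0]
force: [-0.4, 1.0, -1.8]
grip_width: 0.0614
```

Request:
{"fn": "send_rows", "kwargs": {"steps": [[[0,0,-0.035],[0,0,0],0.0],[[0,0,-0.07],[0,0,0],0.0],[[0,0,-0.105],[0,0,0],0.0],[[0,0,-0.14],[0,0,0],0.0],[[0,0,-0.175],[0,0,0],0.0]]}}

```text
time_s: 1.53
tool_pos: [0.1998, -0.4992, 0.4196]
tool_rot: [180.0, -0.0, -74.4]
force: [1.2, -0.7, -0.9]
grip_width: 0.0286
```

Request:
{"fn": "send_rows", "kwargs": {"steps": [[[0,0,-0.035],[0,0,0],0.0],[[0,0,-0.07],[0,0,0],0.0],[[0,0,-0.105],[0,0,0],0.0],[[0,0,-0.14],[0,0,0],0.0],[[0,0,-0.16],[0,0,0],0.0]]}}

```text
time_s: 1.95
tool_pos: [0.1999, -0.4993, 0.5817]
tool_rot: [-180.0, -0.3, -74.4]
force: [-12.2, 26.3, 2.2]
grip_width: 0.0015
```

```bash
python3 - <<'E'
from cell import env
o=env.get_obs(); print(o["qpos"].round(1),o["tool_pos"],o["tool_rot"])
E
python3 to.py .42 -.22 .58 -10
```

```text
[ 69.7  10.3  -5.7  51.8   1.2 117.7  -9.8] [ 0.19988093 -0.49934424  0.5816941 ] [-179.95400261   -0.31050504  -74.36933835]
shift [-0.2097 -0.2872  0.0008] turn [ 0.0023 -0.0053 -1.1235]
```

Request:
{"fn": "send_rows", "kwargs": {"steps": [[[0,0,0.01],[0,0,0],0.0],[[0,0,0.02],[0,0,0],0.0],[[0,0,0.03],[0,0,0],0.0],[[0,0,0.03],[0,0,0],0.0],[[0,0,0.03],[0,0,0],0.0]]}}

```text
time_s: 2.37
tool_pos: [0.1999, -0.4994, 0.5475]
tool_rot: [180.0, 0.0, -74.4]
force: [1.1, 0.2, 0.5]
grip_width: 0.0007
```

```bash
python3 - <<'E'
from cell import env
o=env.get_obs(); print(o["qpos"].round(1),o["tool_pos"],o["tool_rot"],o["force"],o["effort"].round(1))
E
python3 to.py .42 -.22 .58 -10; python3 to.py .33 -.42 .55 -52 .2 -.5 .55 -74.4
```

```text
[ 70.1   8.4  -5.8  58.3   0.9 113.5  -9.7] [ 0.19985523 -0.49935675  0.54748135] [ 1.79987662e+02  3.86449450e-02 -7.43679108e+01] [1.10976621 0.19515404 0.46479686] [ -0.  -36.9  -0.3 -28.7  -0.1  -0.    0. ]
shift [-0.2097 -0.2873 -0.0324] turn [-2.0000e-04  7.0000e-04 -1.1234e+00]
shift [-0.0421 -0.1467 -0.    ] turn [ 0.     0.    -0.391]
```

Request:
{"fn": "send_rows", "kwargs": {"steps": [[[-0.01,-0.03,0],[0,0,-0.08],0.0],[[-0.02,-0.06,0],[0,0,-0.16],0.0],[[-0.03,-0.09,0],[0,0,-0.24],0.0],[[-0.036,-0.12,0],[0,0,-0.32],0.0],[[-0.042,-0.147,0],[0,0,-0.39],0.0]]}}

```text
time_s: 2.78
tool_pos: [0.3317, -0.4182, 0.5488]
tool_rot: [-180.0, -0.1, -51.8]
force: [0.6, -0.3, -0.1]
grip_width: 0.0003
```

```bash
python3 - <<'E'
from cell import env
o=env.get_obs(); print(o["qpos"].round(1),o["tool_pos"],o["tool_rot"],o["force"])
E
python3 to.py .45 -.30 .55 -32 ; python3 to.py .53 -.15 .55 -15 .45 -.30 .55 -32
```

```text
[ 60.3   8.2 -14.2  58.5   2.2 113.5  -4.6] [ 0.33172569 -0.41819745  0.54883984] [-1.79981675e+02 -1.16629027e-01 -5.17565282e+01] [ 0.58538082 -0.31084155 -0.14538292]
shift [-0.0196 -0.1661 -0.0011] turn [ 0.     -0.0021 -0.3448]
shift [-0.0116 -0.1696 -0.    ] turn [ 0.      0.     -0.2967]
```

Request:
{"fn": "send_rows", "kwargs": {"steps": [[[-0.004,-0.033,0],[0,0,-0.07],0.0],[[-0.008,-0.066,0],[0,0,-0.14],0.0],[[-0.012,-0.1,0],[0,0,-0.21],0.0],[[-0.016,-0.133,0],[0,0,-0.28],0.0],[[-0.02,-0.166,0],[0,0,-0.345],0.0]]}}

```text
time_s: 3.2
tool_pos: [0.4497, -0.3003, 0.5486]
tool_rot: [180.0, -0.1, -32.1]
force: [-0.8, -1.3, 0.3]
grip_width: 0.0004
```

Request:
{"fn": "send_rows", "kwargs": {"steps": [[[-0.003,-0.034,0],[0,0,-0.06],0.0],[[-0.006,-0.068,0],[0,0,-0.12],0.0],[[-0.009,-0.102,0],[0,0,-0.18],0.0],[[-0.011,-0.136,0],[0,0,-0.24],0.0],[[-0.012,-0.17,0],[0,0,-0.297],0.0]]}}

```text
time_s: 3.62
tool_pos: [0.5297, -0.1499, 0.5489]
tool_rot: [180.0, -0.1, -15.1]
force: [-0.0, -0.8, 0.2]
grip_width: 0.0004
```

```bash
python3 - <<'E'
from cell import env
o=env.get_obs(); print(o["qpos"].round(1),o["tool_pos"],o["tool_rot"],o["force"])
E
python3 to.py .53 .02 .45 4;python3 to.py .512 .16 .25 21 .53 .02 .45 4
```

```text
[ 36.4  11.8 -31.1  55.4   6.7 114.2  -6.5] [ 0.52968414 -0.14992738  0.54886526] [ 1.79986773e+02 -1.09249036e-01 -1.51024183e+01] [-4.26111310e-04 -7.54978845e-01  2.03650780e-01]
shift [-0.0442 -0.1642  0.0987] turn [ 0.0005 -0.0019 -0.3334]
shift [-0.0082 -0.1409  0.2   ] turn [ 0.      0.     -0.2967]
```

Request:
{"fn": "send_rows", "kwargs": {"steps": [[[-0.009,-0.033,0.02],[0,0,-0.067],0.0],[[-0.018,-0.066,0.04],[0,0,-0.133],0.0],[[-0.027,-0.099,0.06],[0,0,-0.2],0.0],[[-0.036,-0.132,0.08],[0,0,-0.267],0.0],[[-0.044,-0.164,0.099],[0,0,-0.333],0.0]]}}

```text
time_s: 4.03
tool_pos: [0.5297, 0.0203, 0.4486]
tool_rot: [180.0, -0.1, 4.0]
force: [0.8, 0.5, 0.6]
grip_width: 0.0006
```

Request:
{"fn": "send_rows", "kwargs": {"steps": [[[-0.002,-0.028,0.028],[0,0,-0.06],0.0],[[-0.004,-0.056,0.056],[0,0,-0.12],0.0],[[-0.006,-0.084,0.084],[0,0,-0.18],0.0],[[-0.008,-0.112,0.112],[0,0,-0.24],0.0],[[-0.008,-0.141,0.14],[0,0,-0.297],0.0]]}}

```text
time_s: 4.45
tool_pos: [0.5124, 0.1596, 0.3085]
tool_rot: [179.9, -0.1, 21.0]
force: [1.4, -0.5, -0.2]
grip_width: 0.0005
```

```bash
python3 - <<'E'
from cell import env
import cv2
o=env.get_obs(); print(o["qpos"].round(1),o["tool_pos"],o["tool_rot"],o["force"])
c=env.read_camera("wrist"); cv2.imwrite("pics/w1.png",c["pixels"][:,:,::-1])
E
python3 to.py .5106 .1595 .118 21.3
```

```text
[ 22.8   5.8 -45.9  90.1   4.2  85.8  -2.3] [0.51242714 0.15961951 0.30853669] [ 1.79924300e+02 -1.04032073e-01  2.09874245e+01] [ 1.36560253 -0.52570377 -0.24954686]
shift [0.0006 0.0082 0.185 ] turn [-0.005   0.0051  0.0062]
```

View pics/w1.png

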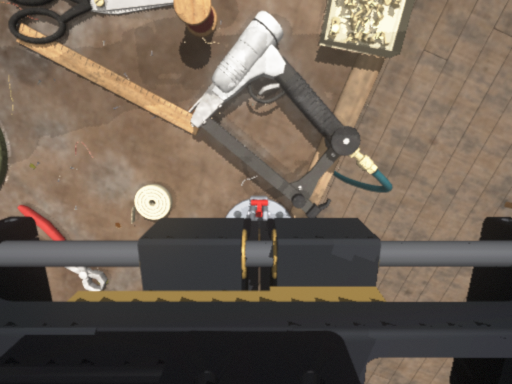

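Run:
```python
from cell import env
from h import *
c=env.read_camera("wrist");o=env.get_obs()
print(c["position"],c["rotation"])
u=np.array([-.363,.932,0]);ax=np.array([.556,.043,0])
print("tip",proj(c,o["tool_pos"]),"bar",proj(c,ax+.089*u+[0,0,.136]),"hinge",proj(c,ax+.062*u+[0,0,.078]),"tape",proj(c,onz(env.read_camera("top"),258,231,.01)))
im=c["pixels"][180:240,200:330]; cv2.imwrite("pics/w1c.png",cv2.resize(im[:,:,::-1],None,fx=6,fy=6,interpolation=cv2.INTER_CUBIC))
```

```text
[0.48432661 0.22884536 0.46431595] [-14.26766869   0.34101146  21.73570204]
tip [258.27100173 239.62618159] bar [259.15754826 214.81943532] hinge [259.19451998 219.66189575] tape [152.06702673 206.78760122]
```

View pics/w1c.png

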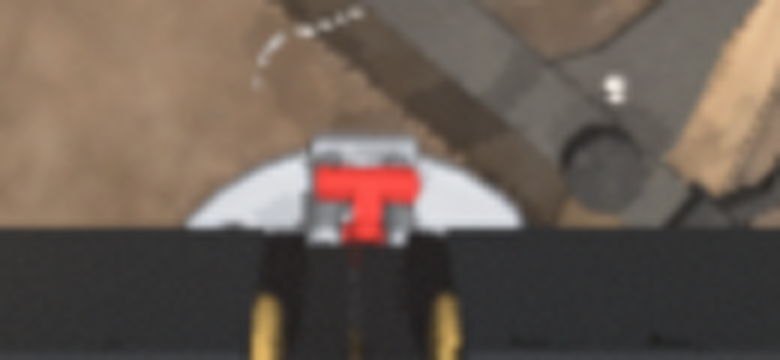

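Request:
{"fn": "send_rows", "kwargs": {"steps": [[[0,0.001,0.038],[0,0,0],0.0],[[0,0.003,0.076],[0,0,0],0.0],[[0,0.005,0.114],[0,0,0],0.0],[[0.001,0.006,0.152],[0,0,0],0.0],[[0.001,0.008,0.19],[0,0,0],0.0]]}}

```text
time_s: 5.02
tool_pos: [0.5186, 0.1498, 0.1188]
tool_rot: [179.9, -0.2, 20.7]
force: [1.2, 0.5, 0.3]
grip_width: 0.0008
```

Request:
{"fn": "send_rows", "kwargs": {"steps": [[[0,0,0],[0,0,0],0.0],[[0,0.008,0],[0,0,0],0.0],[[0,0.016,0],[0,0,0],0.0],[[0,0.023,0],[0,0,0],0.0],[[0,0.03,0],[0,0,0],0.0]]}}

```text
time_s: 5.43
tool_pos: [0.5296, 0.1223, 0.1214]
tool_rot: [179.9, -0.3, 20.8]
force: [0.9, -1.3, 0.1]
grip_width: 0.0006
```

Run:
```python
from cell import env
from h import *
o=env.get_obs();print(o["qpos"].round(1),o["force"])
for n,(x0,y0,x1,y1) in [("scene",(200,150,330,260))]:
    c=env.read_camera(n)["pixels"][y0:y1,x0:x1,::-1]; cv2.imwrite("pics/s2.png",cv2.resize(c,None,fx=5,fy=5,interpolation=cv2.INTER_CUBIC))
```

```text
[ 23.1  14.  -43.8 104.6  10.7  65.4  -3.4] [ 0.88376159 -1.30560052  0.05109235]
```

View pics/s2.png

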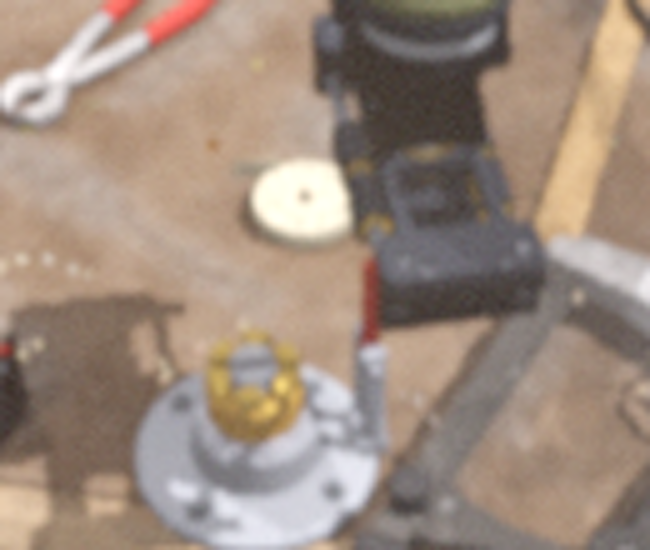

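The picture shows the keeper, at crop (370,300), pushed almost upright by the fingers. A little more will tip it over.

Request:
{"fn": "send_rows", "kwargs": {"steps": [[[0,0.005,0],[0,0,0],0.0],[[0,0.01,0],[0,0,0],0.0],[[0,0.015,0],[0,0,0],0.0],[[0,0.02,0],[0,0,0],0.0],[[0,0.022,0],[0,0,0],0.0]]}}

```text
time_s: 5.9
tool_pos: [0.5352, 0.1017, 0.1184]
tool_rot: [180.0, 0.0, 20.8]
force: [-0.4, -0.5, 0.9]
grip_width: 0.0005
```

Run:
```python
from cell import env
from h import *
o=env.get_obs();print(o["qpos"].round(1),o["force"])
for n,(x0,y0,x1,y1) in [("scene",(200,150,330,260))]:
    c=env.read_camera(n)["pixels"][y0:y1,x0:x1,::-1]; cv2.imwrite("pics/s3.png",cv2.resize(c,None,fx=5,fy=5,interpolation=cv2.INTER_CUBIC))
```

```text
[ 24.6  14.4 -43.  104.3  10.8  65.4  -1.2] [-0.43148895 -0.53638467  0.85942034]
```

View pics/s3.png

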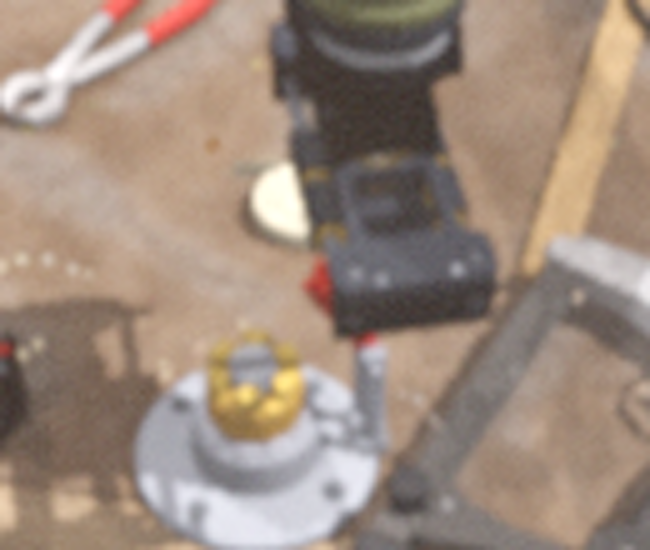

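Request:
{"fn": "send_rows", "kwargs": {"steps": [[[0,0,0],[0,0,0],0.0],[[0,0.002,0],[0,0,0],0.0],[[0,0.004,0],[0,0,0],0.0],[[0,0.006,0],[0,0,0],0.0],[[0,0.006,0],[0,0,0],0.0]]}}

```text
time_s: 6.37
tool_pos: [0.5372, 0.0967, 0.1185]
tool_rot: [180.0, 0.0, 20.8]
force: [-0.0, 1.0, -0.3]
grip_width: 0.0004
```

Run:
```python
from cell import env
from h import *
o=env.get_obs();print(o["force"])
for n,(x0,y0,x1,y1) in [("scene",(200,150,330,260))]:
    c=env.read_camera(n)["pixels"][y0:y1,x0:x1,::-1]; cv2.imwrite("pics/s4.png",cv2.resize(c,None,fx=5,fy=5,interpolation=cv2.INTER_CUBIC))
```

```text
[-0.00780808  1.01723274 -0.2786366 ]
```

View pics/s4.png

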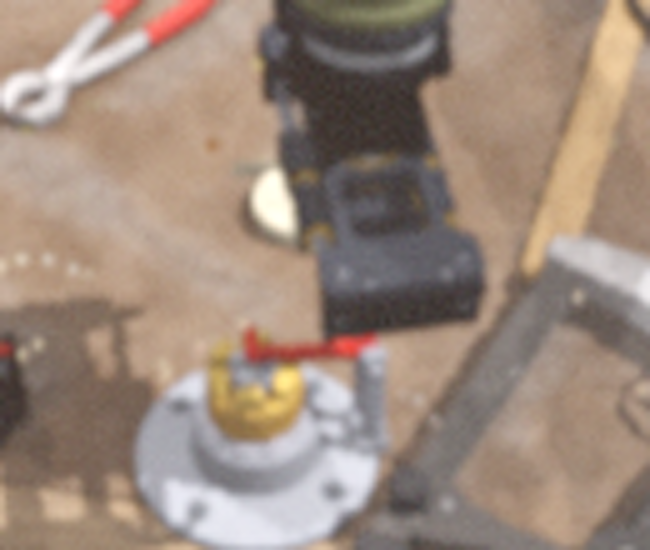

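The keeper now lies on the crown, its bar at crop (255,345). Next I'll estimate the slot headings from the first pictures while backing the tool up.

Run:
```python
from cell import env
from h import *
for n in ("top","scene"):
    c=env.read_camera(n); im=cv2.imread(f"pics/{n}0.png"); hsv=cv2.cvtColor(im,cv2.COLOR_BGR2HSV).astype(np.float32)
    for dx,dy in [(0,0)]:
        cen=np.array([.5565 if n=="top" else .5575,.0428,.078])
        th=np.radians(np.arange(0,360,3)); acc=np.zeros((len(th),2))
        for r in (.019,.021,.023):
            P=np.array([proj(c,cen+[r*np.cos(a),r*np.sin(a),0]) for a in th]).astype(np.float32)
            acc[:,0]+=cv2.remap(hsv[:,:,2],P[None,:,0],P[None,:,1],1)[0]; acc[:,1]+=cv2.remap(hsv[:,:,1],P[None,:,0],P[None,:,1],1)[0]
    for k,nm in ((0,"V"),(1,"S")):
        s=acc[:,k]; f=(s*np.exp(-6j*th)).sum(); ph=np.degrees(np.angle(-f))/-1
        # s ~ -cos(6(th-t0)): minimum at t0
        t0=np.degrees(-np.angle(-f))/6; print(n,nm,"slot angle mod 60:",t0%60, abs(f)/abs(s-s.mean()).sum())
    print((acc[:,0]/3).astype(int).tolist())
```

```text
top V slot angle mod 60: 37.947798638072854 0.6729926176743465
top S slot angle mod 60: 8.124543828986239 0.30873337761291814
[215, 216, 216, 216, 216, 215, 212, 206, 198, 190, 186, 185, 184, 185, 185, 188, 196, 204, 211, 214, 216, 217, 217, 216, 216, 214, 210, 204, 195, 179, 164, 178, 192, 201, 206, 210, 211, 212, 213, 215, 216, 216, 216, 217, 216, 215, 212, 205, 194, 182, 168, 160, 155, 156, 165, 177, 190, 203, 213, 216, 218, 219, 220, 221, 220, 219, 214, 207, 201, 193, 188, 189, 193, 194, 191, 187, 187, 194, 204, 210, 215, 217, 219, 218, 218, 217, 216, 216, 214, 213, 212, 210, 198, 183, 171, 166, 165, 179, 196, 205, 210, 213, 215, 218, 218, 217, 217, 210, 199, 184, 168, 156, 151, 149, 154, 161, 173, 190, 206, 211]
scene V slot angle mod 60: 37.90952926410239 0.7379966372649336
scene S slot angle mod 60: 37.72787370959864 0.3074952006390244
[245, 246, 246, 246, 243, 240, 233, 224, 214, 203, 190, 183, 180, 181, 188, 200, 214, 229, 238, 245, 248, 250, 251, 252, 252, 252, 250, 246, 241, 235, 226, 214, 204, 199, 198, 197, 200, 210, 221, 231, 238, 243, 248, 250, 251, 250, 248, 245, 239, 230, 221, 212, 205, 202, 204, 210, 217, 226, 234, 240, 246, 249, 251, 252, 252, 251, 246, 240, 231, 219, 209, 202, 198, 199, 204, 212, 222, 232, 242, 248, 251, 252, 253, 253, 252, 248, 241, 232, 222, 211, 201, 191, 191, 198, 205, 213, 223, 233, 241, 245, 248, 250, 251, 251, 251, 248, 243, 237, 229, 222, 214, 208, 207, 209, 213, 218, 225, 232, 239, 242]
```

Request:
{"fn": "send_rows", "kwargs": {"steps": [[[0,-0.005,-0.02],[0,0,0],0.0],[[0,-0.005,-0.04],[0,0,0],0.03],[[0,0.01,-0.07],[0,0,0],0.07],[[0,0.03,-0.09],[0,0,0],0.087],[[0,0.06,-0.09],[0,0,0],0.087]]}}

```text
time_s: 6.93
tool_pos: [0.5606, 0.0443, 0.2139]
tool_rot: [179.9, -0.5, 21.2]
force: [1.1, 0.0, 0.4]
grip_width: 0.0194
```

Both views put the slots at 38° mod 60, and the spindle slot is at 111.3°, so the nut should need about 47° (0.81 rad) clockwise. I'll grip with the jaws at yaw about 45° and turn towards -2°.

```bash
python3 to.py .5565 .0428 .125 45
```

```text
shift [-0.0051 -0.0003  0.0888] turn [ 0.0039 -0.0074 -0.416 ]
```

Request:
{"fn": "send_rows", "kwargs": {"steps": [[[-0.003,0,0.02],[0,0,-0.1],0.087],[[-0.005,0,0.04],[0,0,-0.2],0.087],[[-0.005,0,0.06],[0,0,-0.3],0.087],[[-0.005,0,0.06],[0,0,-0.416],0.087],[[-0.005,0,0.06],[0,0,-0.416],0.087]]}}

```text
time_s: 7.35
tool_pos: [0.5526, 0.0392, 0.1471]
tool_rot: [-179.9, 0.1, 44.9]
force: [-0.2, 0.2, 0.1]
grip_width: 0.0524
```

```bash
python3 to.py .5565 .0428 .0475 45;  python3 - <<'E'
from cell import env
from h import *
c=env.read_camera("wrist"); cv2.imwrite("pics/w2.png",c["pixels"][:,:,::-1]); print(env.get_obs()["grip_width"],env.get_obs()["tool_pos"])
print(proj(c,[.5565,.0428,.097]), proj(c,[.5565,.0428,.01]))
E
```

```text
shift [0.0054 0.0004 0.0996] turn [-0.0022  0.0018 -0.0023]
0.056812533788109215 [0.55348689 0.03943785 0.14819298]
[265.82583627 210.25875066] [264.10939693 186.31222743]
```

View pics/w2.png

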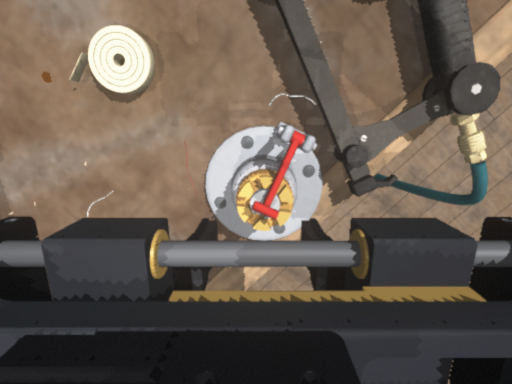

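Request:
{"fn": "send_rows", "kwargs": {"steps": [[[0.003,0,0],[0,0,0],0.087],[[0.0045,0,0],[0,0,0],0.087],[[0.0045,0,0],[0,0,0],0.087],[[0.0045,0,0.015],[0,0,0],0.087],[[0.0045,0,0.03],[0,0,0],0.087]]}}

```text
time_s: 7.82
tool_pos: [0.5582, 0.0427, 0.1196]
tool_rot: [179.8, -0.1, 44.6]
force: [-0.5, -0.0, 0.0]
grip_width: 0.0846
```

```bash
python3 to.py .5565 .0428 .0475 45
```

```text
shift [-0.0014 -0.0015  0.0721] turn [ 0.0027 -0.0021 -0.0064]
```

Request:
{"fn": "send_rows", "kwargs": {"steps": [[[0,0,0.01],[0,0,0],0.087],[[0,0,0.02],[0,0,0],0.087],[[0,0,0.03],[0,0,0],0.087],[[0,0,0.04],[0,0,0],0.087],[[0,0,0.04],[0,0,0],0.087]]}}

```text
time_s: 8.23
tool_pos: [0.5555, 0.0423, 0.0764]
tool_rot: [-179.9, 0.1, 44.7]
force: [-0.7, -0.3, -1.2]
grip_width: 0.087
```

```bash
python3 to.py .5565 .0428 .0475 45
```

```text
shift [0.0011 0.0004 0.0289] turn [-0.0024  0.0023 -0.0055]
```

Request:
{"fn": "send_rows", "kwargs": {"steps": [[[0.001,0,0.008],[0,0,0],0.087],[[0.001,0,0.016],[0,0,0],0.087],[[0.001,0,0.024],[0,0,0],0.087],[[0.001,0,0.028],[0,0,0],0.087],[[0.001,0,0.028],[0,0,0],0.07]]}}

```text
time_s: 8.65
tool_pos: [0.5567, 0.0431, 0.0492]
tool_rot: [-179.9, 0.1, 44.7]
force: [-0.5, -0.7, -0.1]
grip_width: 0.0846
```

Request:
{"fn": "send_rows", "kwargs": {"steps": [[[0,0,0],[0,0,0],0.06],[[0,0,0],[0,0,0],0.045],[[0,0,0],[0,0,0],0.045],[[0,0,0],[0,0,0],0.045],[[0,0,0],[0,0,0],0.045]], "grip_force": 12}}

```text
time_s: 9.07
tool_pos: [0.5578, 0.0431, 0.0509]
tool_rot: [180.0, -0.0, 44.7]
force: [-0.4, -0.4, 0.5]
grip_width: 0.0549
```

```bash
python3 to.py .5565 .0428 .0475 45; python3 -c "
from cell import env
o=env.get_obs();print(o['force'],o['wrist_torque'],o['grip_width'],o['qpos'].round(1))"
```

```text
shift [-0.0012 -0.0007  0.0034] turn [ 0.0006 -0.0002 -0.0055]
[-0.36874129 -0.36286953  0.51905984] [-0.14062807  0.05270131  0.04366909] 0.05488342071545669 [ 28.6  21.2 -41.8 105.8  16.3  59.1  25. ]
```

Request:
{"fn": "send_rows", "kwargs": {"steps": [[[0,0,0.002],[0,0,0],0.045],[[0,0,0.002],[0,0,0],0.045],[[0,0,0.002],[0,0,0],0.045],[[0,0,0.002],[0,0,0],0.045],[[0,0,0.002],[0,0,0],0.045]], "grip_force": 25}}

```text
time_s: 9.48
tool_pos: [0.557, 0.0421, 0.05]
tool_rot: [180.0, 0.2, 44.7]
force: [-5.8, -3.2, 12.7]
grip_width: 0.0515
```

```bash
python3 to.py .5565 .0428 .0475 45; python3 -c "
from cell import env
o=env.get_obs();print(o['force'],o['wrist_torque'],o['grip_width'],o['qpos'].round(1))"
```

```text
shift [ 0.0002 -0.0009  0.0025] turn [ 0.0008  0.0032 -0.0059]
[-5.79294713 -3.19960642 12.66935991] [-0.58882286  1.38456774 -0.0210988 ] 0.051455147195207246 [ 28.6  21.2 -41.7 105.9  16.5  59.2  24.9]
```

Request:
{"fn": "send_rows", "kwargs": {"steps": [[[0,0,-0.002],[0,0,0],0.045],[[-0.001,0,-0.002],[0,0,0],0.045],[[-0.001,0,-0.002],[0,0,0.03],0.045],[[-0.001,0,-0.002],[0,0,0.07],0.045],[[-0.001,0,-0.002],[0,0,0.1],0.045]]}}

```text
time_s: 9.9
tool_pos: [0.5568, 0.042, 0.0502]
tool_rot: [180.0, 0.0, 38.9]
force: [1.0, -2.1, -0.5]
grip_width: 0.0512
```

```bash
cat > st.py <<'E'
from cell import env
o=env.get_obs();print(o['time_s'],o['tool_pos'].round(4),'yaw',o['tool_rot'][2].round(2),'F',o['force'].round(1),'M',o['wrist_torque'].round(2),'w',round(o['grip_width'],4))
E
python3 st.py
```

```text
9.9 [0.5568 0.042  0.0502] yaw 38.87 F [ 1.  -2.1 -0.5] M [-0.32 -0.13  0.22] w 0.0512
```

Request:
{"fn": "send_rows", "kwargs": {"steps": [[[0,0,0],[0,0,0.06],0.045],[[0,0,0],[0,0,0.12],0.045],[[0,0,0],[0,0,0.18],0.045],[[0,0,0],[0,0,0.24],0.045],[[0,0,0],[0,0,0.3],0.045]]}}

```text
time_s: 10.32
tool_pos: [0.5566, 0.0419, 0.0502]
tool_rot: [180.0, 0.1, 21.6]
force: [-0.3, -1.9, -1.3]
grip_width: 0.0513
```

```bash
python3 st.py
python3 - <<'E'
from cell import env
from h import *
c=env.read_camera("wrist")["pixels"]; cv2.imwrite("pics/w3.png",c[:,:,::-1])
c=env.read_camera("scene")["pixels"][170:260,200:310,::-1]; cv2.imwrite("pics/s5.png",cv2.resize(c,None,fx=5,fy=5,interpolation=cv2.INTER_CUBIC))
E
```

```text
10.3167 [0.5566 0.0419 0.0502] yaw 21.62 F [-0.3 -1.9 -1.3] M [-0.35  0.08  0.14] w 0.0513
```

View pics/w3.png

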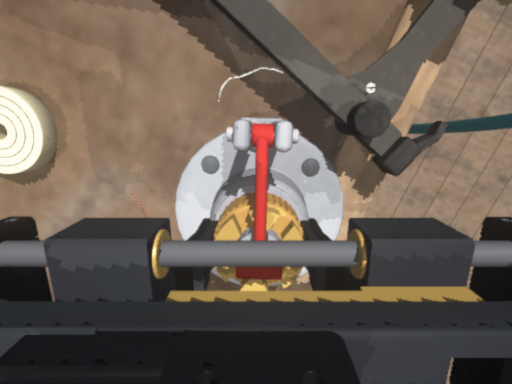

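View pics/s5.png

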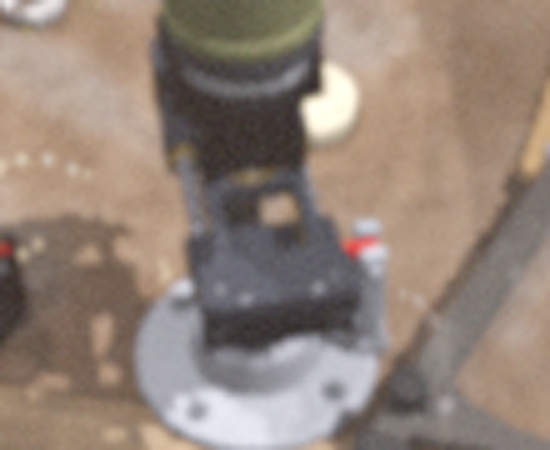

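The wrist view shows the keeper blade lying across the crown at (262,190), with its hinge at (262,132) and its bar under the gripper rail. The nut turns with the grip (about 23° so far).

Request:
{"fn": "send_rows", "kwargs": {"steps": [[[0,0,0],[0,0,0.05],0.045],[[0,0,0],[0,0,0.1],0.045],[[0,0,0],[0,0,0.15],0.045],[[0,0,0],[0,0,0.19],0.045],[[0,0,0],[0,0,0.22],0.045]]}}

```text
time_s: 10.83
tool_pos: [0.5565, 0.0419, 0.0502]
tool_rot: [180.0, 0.1, 9.2]
force: [-0.9, -1.5, -0.6]
grip_width: 0.051
```

```bash
python3 st.py
cat > wp.py <<'E'
import sys
from cell import env
from h import *
c=env.read_camera("wrist")["pixels"][90:310,150:370,::-1]; cv2.imwrite(f"pics/{sys.argv[1]}.png",cv2.resize(c,None,fx=2.6,fy=2.6,interpolation=cv2.INTER_CUBIC))
E
python3 wp.py w4
```

```text
10.8333 [0.5565 0.0419 0.0502] yaw 9.18 F [-0.9 -1.5 -0.6] M [-0.48  0.19  0.17] w 0.051
```

View pics/w4.png

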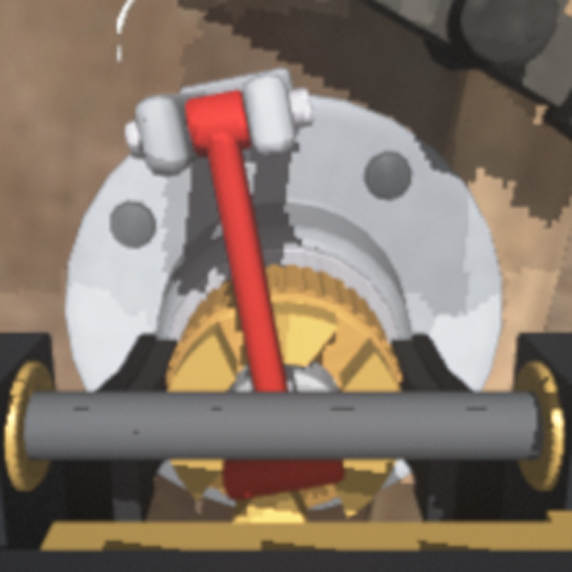

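Request:
{"fn": "send_rows", "kwargs": {"steps": [[[0,0,0],[0,0,0.02],0.045],[[0,0,0],[0,0,0.04],0.045],[[0,0,0],[0,0,0.06],0.045],[[0,0,0],[0,0,0.075],0.045],[[0,0,0],[0,0,0.075],0.045]]}}

```text
time_s: 11.3
tool_pos: [0.5564, 0.0419, 0.0502]
tool_rot: [180.0, 0.1, 4.8]
force: [-1.5, -3.3, -1.6]
grip_width: 0.0511
```

```bash
python3 st.py; python3 wp.py w5
```

```text
11.3 [0.5564 0.0419 0.0502] yaw 4.82 F [-1.5 -3.3 -1.6] M [-0.93  0.51  0.01] w 0.0511
```

View pics/w5.png

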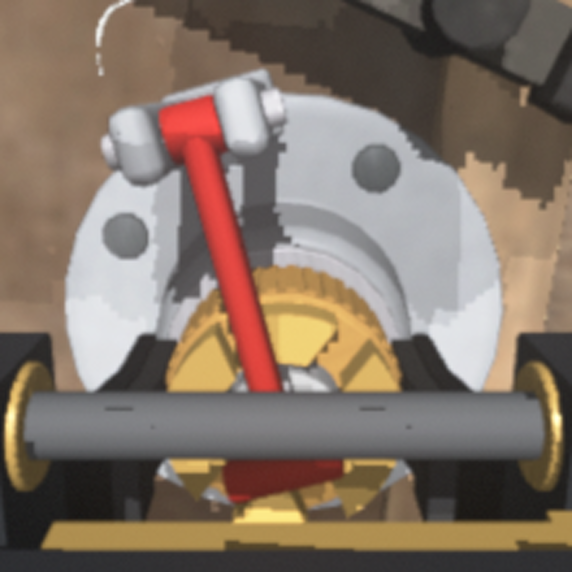

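Request:
{"fn": "send_rows", "kwargs": {"steps": [[[0,0,0],[0,0,0.01],0.045],[[0,0,0],[0,0,0.02],0.045],[[0,0,0],[0,0,0.03],0.045],[[0,0,0],[0,0,0.035],0.045],[[0,0,0],[0,0,0.035],0.045]]}}

```text
time_s: 11.77
tool_pos: [0.5564, 0.0419, 0.0502]
tool_rot: [180.0, 0.1, 2.8]
force: [-1.5, -4.0, -1.8]
grip_width: 0.0513
```

```bash
python3 st.py; python3 wp.py w6
```

```text
11.7667 [0.5564 0.0419 0.0502] yaw 2.82 F [-1.5 -4.  -1.8] M [-1.04  0.54  0.14] w 0.0513
```

View pics/w6.png

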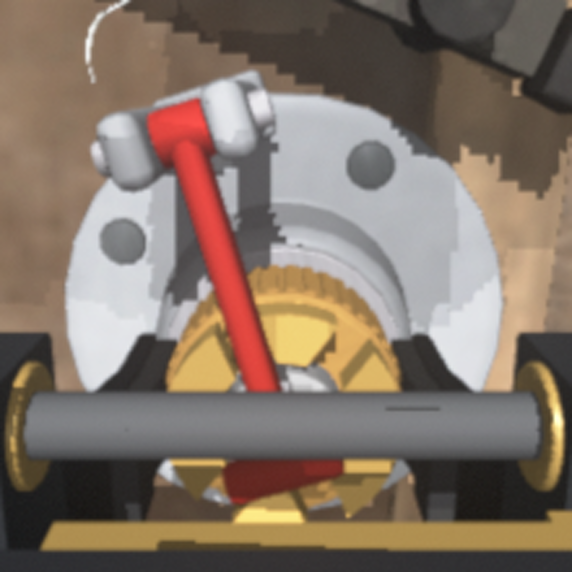

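Request:
{"fn": "send_rows", "kwargs": {"steps": [[[0,0,0],[0,0,0.008],0.045],[[0,0,0],[0,0,0.016],0.045],[[0,0,0],[0,0,0.025],0.045],[[0,0,0],[0,0,0.025],0.045],[[0,0,0],[0,0,0.025],0.045]]}}

```text
time_s: 12.23
tool_pos: [0.5564, 0.0419, 0.0502]
tool_rot: [180.0, 0.1, 1.4]
force: [-2.5, -4.7, -3.1]
grip_width: 0.0511
```

```bash
python3 st.py; python3 wp.py w7
```

```text
12.2333 [0.5564 0.0419 0.0502] yaw 1.37 F [-2.5 -4.7 -3.1] M [-1.    0.57  0.  ] w 0.0511
```

View pics/w7.png

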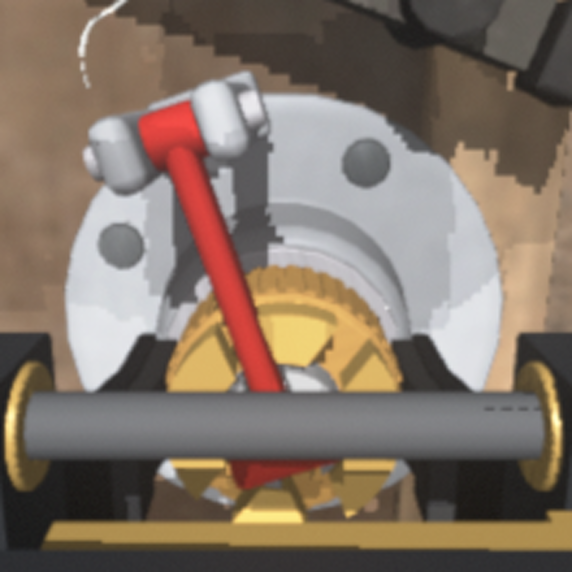

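```bash
python3 st.py
python3 - <<'E'
from cell import env
from h import *
c=env.read_camera("wrist"); a=np.radians(111.3);u=np.array([np.cos(a),np.sin(a),0]);x=np.array([np.sin(a),-np.cos(a),0]);ax=np.array([.5565,.0428,0])
for nm,r,z in [("home",-.006,.085),("home top edge",-.006,.089),("home-bot",-.006,.081),("crown mid",-.005,.094),("mid .04rad",-.006,.0875)]:
    print(nm,[((proj(c,ax+r*u+s*.011*x+[0,0,z])-[150,90])*2.6).round() for s in (-1,1)])
c=c["pixels"][90:310,150:370,::-1]; cv2.imwrite("pics/w8.png",cv2.resize(c,None,fx=2.6,fy=2.6,interpolation=cv2.INTER_CUBIC))
E
```

```text
12.2833 [0.5564 0.0419 0.0502] yaw 1.37 F [-3.5 -4.1 -1.8] M [-1.    0.65  0.08] w 0.0514
home [array([240., 484.]), array([346., 450.])]
home top edge [array([239., 495.]), array([347., 460.])]
home-bot [array([241., 473.]), array([344., 440.])]
crown mid [array([235., 506.]), array([348., 470.])]
mid .04rad [array([239., 491.]), array([347., 456.])]
```

View pics/w8.png

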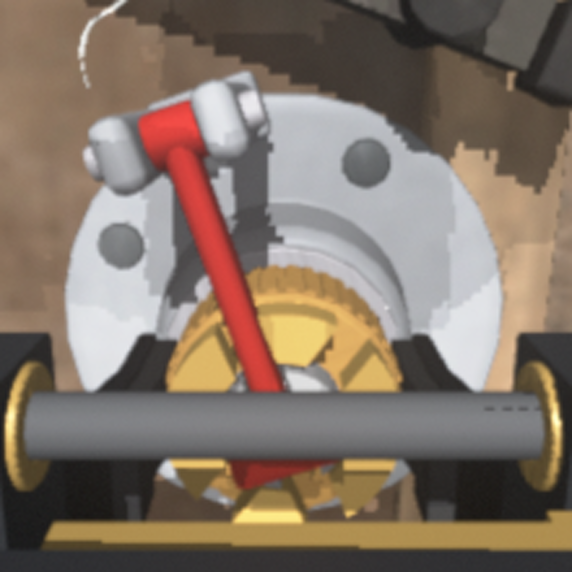

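Run:
```python
from h import *
for n in ("w4","w5","w6","w7","w8"):
    im=cv2.imread(f"pics/{n}.png"); hsv=cv2.cvtColor(im,cv2.COLOR_BGR2HSV)
    m=((hsv[...,0]<8)|(hsv[...,0]>172))&(hsv[...,1]>170)&(hsv[...,2]>60)
    m[:462]=0; ys,xs=np.nonzero(m); print(n,ys.max(),xs.min(),xs.max(),xs[ys>ys.max()-4].mean(),len(xs))
    m=((hsv[...,0]<8)|(hsv[...,0]>172))&(hsv[...,1]>170)&(hsv[...,2]>60); xs=np.nonzero(m[385])[0]; print("  blade row385",xs.min(),xs.max())
    xs=np.nonzero(m[300])[0]; print("  blade row300",xs.min(),xs.max())
```

```text
w4 496 228 341 244.4878048780488 632
  blade row385 256 283
  blade row300 238 267
w5 501 227 339 240.17021276595744 771
  blade row385 251 278
  blade row300 226 254
w6 502 229 341 240.6153846153846 977
  blade row385 248 276
  blade row300 220 248
w7 487 237 316 248.7608695652174 848
  blade row385 251 279
  blade row300 220 247
w8 487 241 314 248.0 815
  blade row385 251 279
  blade row300 220 247
```

The keeper dropped on this step: the bar's lower corner moved from row 502 to 487 and the blade shifted. I'll stop turning, release and lift clear to check that it is fully home.

Request:
{"fn": "send_rows", "kwargs": {"steps": [[[0,0,0],[0,0,0],0.06],[[0,0,0],[0,0,0],0.087],[[0,0,0],[0,0,0],0.087],[[0,0,0],[0,0,0],0.087],[[0,0,0],[0,0,0],0.087]]}}

```text
time_s: 12.75
tool_pos: [0.5576, 0.0434, 0.051]
tool_rot: [-180.0, -0.1, 1.5]
force: [-1.1, 0.1, -0.2]
grip_width: 0.0772
```

Request:
{"fn": "send_rows", "kwargs": {"steps": [[[0,0,-0.02],[0,0,0],0.087],[[0,0,-0.04],[0,0,0],0.087],[[0,0,-0.07],[0,0,0],0.087],[[0,0,-0.1],[0,0,0],0.087],[[0,0.0,-0.12],[0,0,0],0.087]]}}

```text
time_s: 13.17
tool_pos: [0.5582, 0.0433, 0.1737]
tool_rot: [-180.0, -0.2, 1.5]
force: [0.9, 0.3, 0.7]
grip_width: 0.0868
```

Request:
{"fn": "send_rows", "kwargs": {"steps": [[[0,0.03,-0.02],[0,0,0],0.087],[[0,0.06,-0.04],[0,0,0],0.087],[[0,0.09,-0.06],[0,0,0],0.087],[[0,0.12,-0.06],[0,0,0],0.087],[[0,0.13,-0.06],[0,0,0],0.087]]}}

```text
time_s: 13.58
tool_pos: [0.561, -0.0934, 0.2321]
tool_rot: [179.8, -0.2, 1.1]
force: [-0.8, -1.4, -0.3]
grip_width: 0.087
```

```bash
python3 st.py
python3 - <<'E'
from cell import env
from h import *
c=env.read_camera("wrist")["pixels"]; cv2.imwrite("pics/w9.png",c[:,:,::-1])
c=env.read_camera("scene")["pixels"][170:260,200:310,::-1]; cv2.imwrite("pics/s9.png",cv2.resize(c,None,fx=6,fy=6,interpolation=cv2.INTER_CUBIC))
E
```

```text
13.5833 [ 0.561  -0.0934  0.2321] yaw 1.06 F [-0.8 -1.4 -0.3] M [-0.13 -0.1  -0.03] w 0.087
```

View pics/w9.png

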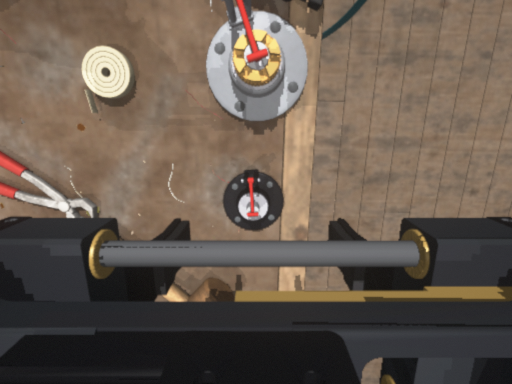

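View pics/s9.png

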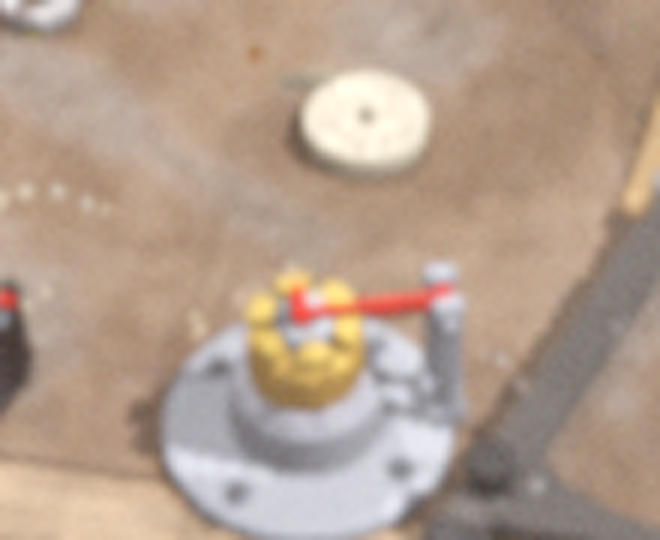

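Run:
```python
from cell import env
from h import *
a=np.radians(111.3);u=np.array([np.cos(a),np.sin(a),0]);x=np.array([np.sin(a),-np.cos(a),0])
for n in ("scene","top","wrist"):
    c=env.read_camera(n); im=c["pixels"]; 
    pc=proj(c,[.5565,.0428,.085]); x0,y0=int(pc[0])-35,max(0,int(pc[1])-35)
    cv2.imwrite(f"pics/f_{n}.png",cv2.resize(im[y0:y0+60,x0:x0+75,::-1],None,fx=8,fy=8,interpolation=cv2.INTER_CUBIC)); print(n,x0,y0)
    for nm,th in (("home",0),(".05",.05),(".1",.1),("crown",.15)):
        # keeper-plane coords: bar centre rel hinge (-64, +7)
        r=.062-.064*np.cos(th)+.007*np.sin(th)*-1*-1; z=.078+.007*np.cos(th)+.064*np.sin(th)
        P=[proj(c,np.array([.5565,.0428,0])+r*u+s*.011*x+[0,0,z]) for s in (-1,0,1)]
        h=proj(c,np.array([.5565,.0428,0])+.062*u+[0,0,.083])
        print(nm,[p.round(1) for p in P],"hinge",h.round(1))
    hsv=cv2.cvtColor(im,cv2.COLOR_RGB2HSV); m=((hsv[...,0]<8)|(hsv[...,0]>172))&(hsv[...,1]>150)&(hsv[...,2]>90)
    w=np.zeros_like(m); w[y0:y0+60,x0:x0+75]=1; ys,xs=np.nonzero(m&w)
    print(sorted(zip(ys.tolist(),xs.tolist()))[::max(1,len(xs)//40)])
```

```text
scene 215 185
home [array([248.9, 217.6]), array([249.6, 220.7]), array([250.3, 223.9])] hinge [273.7 217.8]
.05 [array([249.1, 216.8]), array([249.8, 219.9]), array([250.5, 223. ])] hinge [273.7 217.8]
.1 [array([249.3, 215.9]), array([250., 219.]), array([250.7, 222.2])] hinge [273.7 217.8]
crown [array([249.5, 215.1]), array([250.2, 218.2]), array([250.9, 221.4])] hinge [273.7 217.8]
[(219, 249), (219, 270), (220, 249), (220, 260), (220, 262), (220, 263), (220, 264), (220, 265), (220, 266), (220, 267), (220, 268), (220, 269), (220, 270), (221, 249), (221, 250), (221, 260), (221, 261), (221, 262), (221, 263), (221, 264), (221, 265), (221, 266), (222, 249), (222, 250), (222, 251)]
top 221 118
home [array([258.2, 157.2]), array([256.7, 153.3]), array([255.3, 149.4])] hinge [233.4 161.6]
.05 [array([258.1, 157. ]), array([256.6, 153.1]), array([255.2, 149.2])] hinge [233.4 161.6]
.1 [array([257.9, 156.8]), array([256.4, 152.8]), array([255. , 148.9])] hinge [233.4 161.6]
crown [array([257.7, 156.6]), array([256.2, 152.6]), array([254.7, 148.7])] hinge [233.4 161.6]
[(150, 255), (150, 
[... 796 characters left out ...]
[259.4,  62.3]), array([269.7,  58.3])] hinge [237.4  -3.3]
.1 [array([248.9,  65.1]), array([259.2,  61.1]), array([269.6,  57. ])] hinge [237.4  -3.3]
crown [array([248.5,  63.7]), array([259. ,  59.6]), array([269.5,  55.5])] hinge [237.4  -3.3]
[(26, 245), (27, 248), (29, 246), (30, 249), (32, 247), (33, 250), (35, 248), (36, 251), (38, 250), (39, 253), (41, 251), (42, 254), (44, 252), (45, 254), (47, 251), (48, 253), (49, 255), (50, 257), (52, 253), (53, 256), (54, 258), (56, 256), (57, 258), (59, 256), (59, 267), (60, 261), (61, 255), (61, 263), (62, 257), (62, 265), (63, 257), (63, 265), (64, 255), (64, 263), (65, 253), (65, 261), (66, 252), (66, 260), (67, 254), (68, 251), (68, 259)]
```

View pics/f_scene.png

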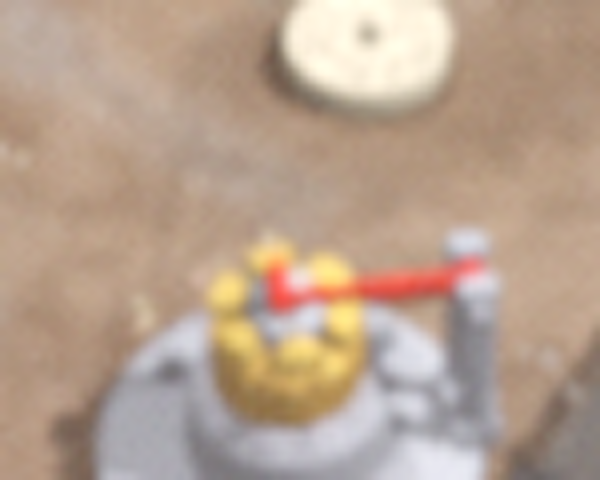

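View pics/f_wrist.png

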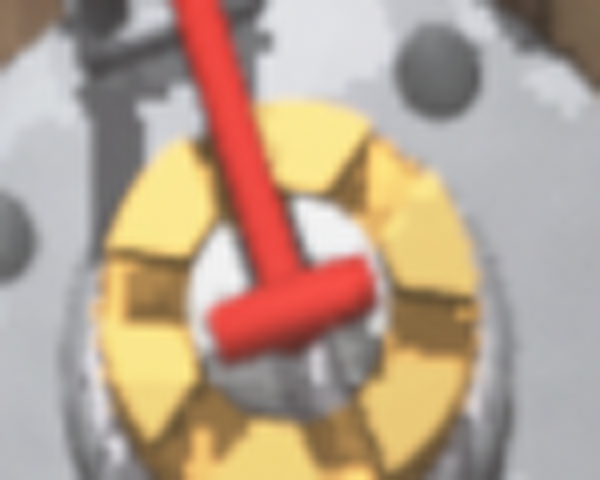

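The blade is in the slot and the bar is low: wrist pixel (259,64), against (259.6,63.4) predicted for home and row 59.6 for on the crown. The scene view leaves about ±0.05 rad of doubt. I'll measure the bar's top height by touching it lightly with closed fingers.

```bash
python3 st.py; python3 to.py .557 .041 .125 1.2
```

```text
13.8333 [ 0.56   -0.0848  0.23  ] yaw 1.61 F [-0.2  0.6  0.8] M [ 0.04 -0.12  0.02] w 0.0867
shift [ 0.0006 -0.1256  0.1052] turn [-0.0016  0.0007  0.0071]
```

Request:
{"fn": "send_rows", "kwargs": {"steps": [[[0,-0.03,0.0],[0,0,0],0.0],[[0,-0.06,0.0],[0,0,0],0.0],[[0,-0.09,0.01],[0,0,0],0.0],[[0,-0.125,0.03],[0,0,0],0.0],[[0,-0.125,0.05],[0,0,0],0.0]]}}

```text
time_s: 14.25
tool_pos: [0.5561, 0.0498, 0.1811]
tool_rot: [-179.7, -0.1, 2.2]
force: [-0.5, 1.3, 0.5]
grip_width: 0.061
```

Request:
{"fn": "send_rows", "kwargs": {"steps": [[[0,0,0.01],[0,0,0],0.0],[[0,0,0.02],[0,0,0],0.0],[[0,0,0.03],[0,0,0],0.0],[[0,0,0.04],[0,0,0],0.0],[[0,0,0.05],[0,0,0],0.0]]}}

```text
time_s: 14.67
tool_pos: [0.5575, 0.0365, 0.13]
tool_rot: [180.0, -0.0, 1.3]
force: [0.6, 0.0, -0.0]
grip_width: 0.0282
```

```bash
python3 st.py; python3 to.py .557 .041 .105 1.2
```

```text
14.6667 [0.5575 0.0365 0.13  ] yaw 1.33 F [ 0.6  0.  -0. ] M [-0.03 -0.03 -0.06] w 0.0282
shift [-0.0004 -0.0045  0.025 ] turn [ 0.0003 -0.0007  0.0023]
```

Request:
{"fn": "send_rows", "kwargs": {"steps": [[[0,-0.004,0.0],[0,0,0],0.0],[[0,-0.004,0.01],[0,0,0],0.0],[[0,-0.004,0.018],[0,0,0],0.0],[[0,-0.004,0.026],[0,0,0],0.0],[[0,-0.004,0.03],[0,0,0],0.0]]}}

```text
time_s: 15.08
tool_pos: [0.5563, 0.0413, 0.0992]
tool_rot: [180.0, 0.1, 1.4]
force: [0.2, -0.1, 0.9]
grip_width: 0.0018
```

Request:
{"fn": "send_rows", "kwargs": {"steps": [[[0,0,0.002],[0,0,0],0.0],[[0,0,0.004],[0,0,0],0.0],[[0,0,0.006],[0,0,0],0.0],[[0,0,0.007],[0,0,0],0.0],[[0,0,0.007],[0,0,0],0.0]]}}

```text
time_s: 15.5
tool_pos: [0.557, 0.0414, 0.0935]
tool_rot: [180.0, -0.0, 1.4]
force: [-0.7, 0.5, -0.2]
grip_width: 0.0005
```

```bash
python3 st.py
```

```text
15.5 [0.557  0.0414 0.0935] yaw 1.43 F [-0.7  0.5 -0.2] M [-0.03 -0.08  0.01] w 0.0005
```

No contact at 93.5 mm, so the keeper is well below the crown height of 99 mm. I'll go on in fine steps.

Request:
{"fn": "send_rows", "kwargs": {"steps": [[[0,0,0.0005],[0,0,0],0.0],[[0,0,0.001],[0,0,0],0.0],[[0,0,0.0015],[0,0,0],0.0],[[0,0,0.002],[0,0,0],0.0],[[0,0,0.002],[0,0,0],0.0]]}}

```text
time_s: 15.92
tool_pos: [0.5569, 0.0414, 0.0914]
tool_rot: [180.0, 0.0, 1.4]
force: [0.2, 0.5, -0.4]
grip_width: 0.0006
```

```bash
python3 st.py
```

```text
15.9167 [0.5569 0.0414 0.0914] yaw 1.43 F [ 0.2  0.5 -0.4] M [-0.07 -0.12 -0.02] w 0.0006
```

Request:
{"fn": "send_rows", "kwargs": {"steps": [[[0,0,0.0005],[0,0,0],0.0],[[0,0,0.001],[0,0,0],0.0],[[0,0,0.0015],[0,0,0],0.0],[[0,0,0.0015],[0,0,0],0.0],[[0,0,0.0015],[0,0,0],0.0]]}}

```text
time_s: 16.33
tool_pos: [0.5569, 0.0414, 0.09]
tool_rot: [180.0, 0.0, 1.4]
force: [-0.0, 0.4, 1.0]
grip_width: 0.0006
```

```bash
python3 st.py
```

```text
16.3333 [0.5569 0.0414 0.09  ] yaw 1.43 F [-0.   0.4  1. ] M [-0.06 -0.12  0.03] w 0.0006
```

Request:
{"fn": "send_rows", "kwargs": {"steps": [[[0,0,0.0005],[0,0,0],0.0],[[0,0,0.001],[0,0,0],0.0],[[0,0,0.001],[0,0,0],0.0],[[0,0,0.001],[0,0,0],0.0],[[0,0,0.001],[0,0,0],0.0]]}}

```text
time_s: 16.75
tool_pos: [0.557, 0.0414, 0.0892]
tool_rot: [180.0, -0.0, 1.4]
force: [0.0, -0.4, 3.9]
grip_width: -0.0001
```

```bash
python3 st.py
```

```text
16.75 [0.557  0.0414 0.0892] yaw 1.43 F [ 0.  -0.4  3.9] M [-0.11  0.11 -0.01] w -0.0001
```

The fingers meet firm contact at 89.2 mm with 3.9 N. The stated home height is 89 mm, so the keeper is fully home. I'll retreat and take one last look.

Request:
{"fn": "send_rows", "kwargs": {"steps": [[[0,0,-0.02],[0,0,0],0.0],[[0,0,-0.05],[0,0,0],0.0],[[0,0,-0.085],[0,0,0],0.0],[[0,0.0,-0.12],[0,0,0],0.0],[[0,0.03,-0.15],[0,0,0],0.0]]}}

```text
time_s: 17.17
tool_pos: [0.5576, 0.0195, 0.2411]
tool_rot: [-179.8, -0.1, 2.0]
force: [0.3, 0.7, 0.1]
grip_width: 0.0004
```

Request:
{"fn": "send_rows", "kwargs": {"steps": [[[0,0.03,0],[0,0,0],0.0],[[0,0.06,0],[0,0,0],0.0],[[0,0.09,0],[0,0,0],0.0],[[0,0.09,0],[0,0,0],0.0],[[0,0.09,0],[0,0,0],0.0]]}}

```text
time_s: 17.58
tool_pos: [0.5596, -0.0804, 0.2378]
tool_rot: [-180.0, 0.0, 1.2]
force: [-0.1, 1.3, -0.4]
grip_width: 0.0006
```

```bash
python3 st.py
python3 - <<'E'
from cell import env
from h import *
c=env.read_camera("wrist"); pc=proj(c,[.5565,.0428,.085]); print(pc)
y0=max(0,int(pc[1])-45);x0=int(pc[0])-50
cv2.imwrite("pics/z.png",cv2.resize(c["pixels"][y0:y0+90,x0:x0+100,::-1],None,fx=6,fy=6,interpolation=cv2.INTER_CUBIC))
cv2.imwrite("pics/zs.png",env.read_camera("scene")["pixels"][:,:,::-1])
E
```

```text
17.5833 [ 0.5596 -0.0804  0.2378] yaw 1.17 F [-0.1  1.3 -0.4] M [ 0.04 -0.1  -0.01] w 0.0006
[258.44986041  68.11044122]
```

View pics/z.png

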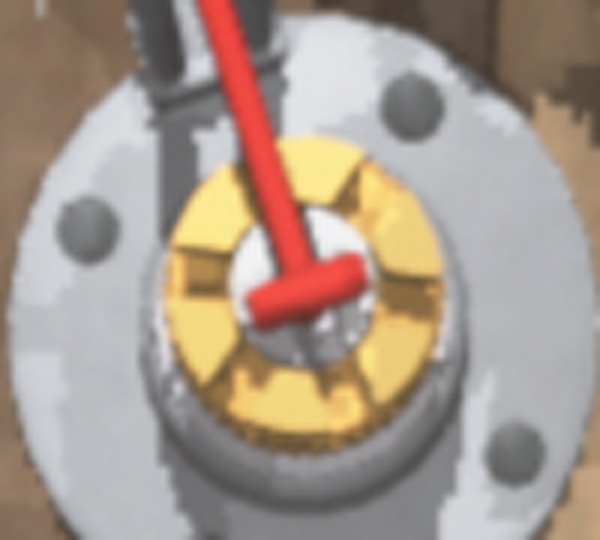

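View pics/zs.png

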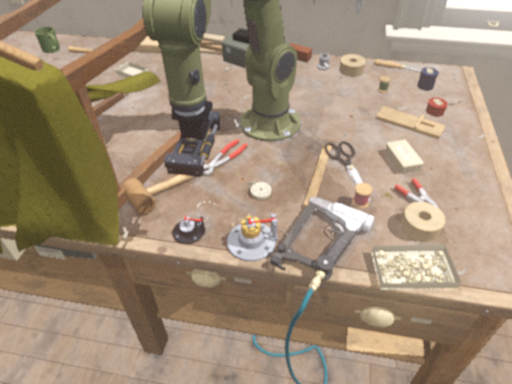

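The close-up shows the blade sitting in the crown slot with the bar over the spindle. The thread (362,193), tape (261,190) and mallet (140,195) are where they were at the start, and the arm is clear of everything.

```bash
python3 -c "
from cell import env
print(env.sign_off())"
```

```text
the job is handed in; nothing more can be done
None
```

I swung the red keeper over onto the nut, then gripped the nut's skirt and turned it about 43° (0.76 rad) clockwise in shrinking steps, never backwards. I stopped on the step where the wrist view showed the keeper drop, and handed the job in at about 17.6 s.

**Keeper home:** a light touch on the crossbar found firm contact at 89.2 mm with 3.9 N; the stated home height is 89 mm. The last close-up shows the blade in the slot, and the thread, tape measure and mallet look unmoved.

**Checks that disagreed or were unclear:**
- **Turn angle:** I predicted 47° from the first pictures. The keeper dropped at about 43°, near the early edge of the slot's clearance.
- **Camera views of the drop:** before the touch test they differed by about 0.05 rad on how far the keeper had fallen; the touch settled it.
- **The catch:** I saw it in the wrist pictures, not as a clear rise in torque.
- **Early lift:** while lifting clear of the chair leg, joint 6 came right up to its limit (it read 117.7° against 117.66°) and the force reading rose to about 29 N. I backed off at once and the reading cleared. I can't tell whether that counts as passing the joint's range.

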